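Fold the hinged desk tools and pack them in their case

ROBOT

A 7-joint arm with a two-finger parallel gripper is mounted at the origin on a cart in front of the work surface, level with it; the furniture and walls round the work are solid. World frame = base frame: x ahead of the robot, y to its left, z up, the work surface at z = 0. Lengths are in m, angles in rad, forces in N, time in s.
With the tool pointing down it reaches from about 0.425 to 0.875 m from the base axis. Payload 4.7 kg.
Tool frame: the origin (TCP) lies between the finger pads; the fingertips stand 19 mm ahead of it and the grasp point (between the pads) is the TCP; z points along the fingers, x is the direction in which the jaws open and shut, and the axes are right-handed (so a half turn about z gives the same grasp; the last joint's range is limited). The gripper opens to 87 mm and grips with 3 to 60 N. Pads are 19 mm wide; open, the fingers measure 117 mm over their backs; the gripper's body (75 mm by 190 mm) begins 51 mm behind the grasp point.
Start: joints at [-1.166, 0.321, -0.07, 1.45, 0.023, 1.371, -0.057], TCP at [0.248, 0.601, 0.242] pointing down, gripper open.
Joint ranges: [-2.86, 2.86], [-0.3, 2.09], [-1.38, 1.24], [0.06, 2.45], [-1.56, 4.7], [0.09, 2.05], [-2.69, 2.69]. Speed limits (rad/s): [2.57, 2.57, 3.14, 3.14, 3.14, 3.14, 3.14].

INTERFACE

Orientations are given as a rotation vector (axis times angle).
In Python, from plant import env, optics, order gives the robot as it stands. The module is installed in compiled form; this text tells all that it offers.
- The arm moves only by the tool apply_moves, never from a script. Its argument "moves" is one flat list of numbers, 4 for each row, row after row: the shift along the world's x, y, z in units of 60 mm (1.0 is 60 mm), then the turn about the world's z in units of 10 degrees (1.0 is 10 degrees). A call has 1 to 8 rows; each row shifts and turns the commanded pose from where the row before left it; what a row does not reach is not made up. A row lasts 1/8 s, in which the tool goes at most 62.5 mm and 10.7 degrees, less where a joint would pass 70% of its speed; a pose out of reach is approached as far as the arm can. A call is refused whole if a number of a shift passes 1 or a number of a turn 1, either way. A call with a gripper value outside its range is refused whole. "gripper" is the finger opening in mm, from 0 to 87, set as the call begins (left out, the last holds). The fingers move at their own pace and stop on an object; "newtons" is the grip in N (left out, the last holds). Time passes only in rows, so rows that do not move let the fingers close. It gives the time, the measured TCP pose, the force and the opening at its end, in the units of the state.
- env.get_state(): the state, without advancing time (a new reading comes with each control period).
- optics.get_image(name): name is "scene" or "side" or "wrist"; returns a dict with "img" (384x512x3 uint8, blue, green, red), "mtx" (3x3 intrinsics, pixels), "k1" (the pictures are not rectified: a ray, as slopes to the right and down, at radius r is drawn at 1 + k1 r^2 times it, then the intrinsics apply), "world_to_cam" (4x4, takes a point from world to camera coordinates); the wrist camera has in their place "tool_from_camera" (4x4, takes a point from camera to tool coordinates, whose origin is the TCP and whose axes are the tool frame's). Camera axes: x right, y down, z forward; pixel columns grow to the right and rows downward; lengths in m; the calibration is good to about 2 mm. A picture is of the moment at which its call begins: read the wrist's pose just before it. There is no depth.
- order.hand_in(): hands the job in, once; it reports no verdict.
The state is a dict: "time": time; "q": joint angles; "joint_velocities": joint speeds; "tau": joint torques, N m; "tcp_pos": TCP position; "tcp_rot": TCP orientation; "ft_force": force on the tool from outside, world axes, zero at the start; "ft_torque": the same for the moment, N m; "finger_gap": finger opening in m.
Only numpy, scipy, OpenCV 4.12 (cv2) and the standard library are available. Lean on these libraries where they do the work, as an engineer would, in place of code of your own. Each camera call takes 0.05 s, during which the arm holds its last target.

TASK

Pack up the hinged desk tools: fold each stapler and the folding rule, as many as lie on the table, fully shut, and lay each flat and upright in a lane of the grey case, along the lane, with its hinge end towards the case's own hinge (free ends facing the front clasps). When all of them are in, close the case's lid fully, and leave the other things on the table where they are.

Things in the scene. Friction and masses are not known exactly. Their poses are not given: they have to be found in the camera images.
- case: open grey case fixed to the table, 188 mm (its x) x 268 mm (its y). Floor 5 mm, walls 4 mm thick and 30 mm high. Two white ribs along x (4 mm thick, tops 15 mm above the table) at y = +-44 mm make three lanes 84 mm wide, 180 mm long, centred on y = -87, 0, +87 mm. Origin: middle of its underside. x points from its front (clasps, handle) to its back (lid hinge)
- lid (a joint): angle of the case's lid, rad: 0 = shut, grows as it opens, stop at 1.75 (leaning slightly back). Stiff hinge (0.4 N m): stays where it is left; pushing its outside near the free edge shuts it
- case_hinge (a point): middle of the lid's hinge line, which runs along the case's y at the top of its back wall, 30 mm above the table
- lid_edge (a point): middle of the lid's free edge on the outside face: 188 mm from the hinge line along the lid and 36 mm out from it. The lid is 268 mm wide with a 36 mm deep skirt; shut, its outside is 66 mm above the table, with 58 mm clear above the case floor. With the lid shut its axes are the case's; it turns about y
- stapler_a_mid (a point): black desk stapler A, 36 (its x) x 146 (its y) x 56 mm high when shut, 0.28 kg; may be absent. Point: its middle, 28 mm above its underside. Free end (nose) to -y, hinge to +y. Foot: 34 mm wide, 7 mm high, full length, the part to grip across, near the middle; above it the base is 26 mm wide, the arm (28 to 56 mm up) 24 mm
- stapler_a_hinge (a point): hinge point of stapler A, 58 mm from its middle along its +y, 33 mm above its underside
- stapler_a_arm (a joint): how far stapler A is open, rad: 0 = arm folded down on its stop, grows as the arm's nose rises (to 1.05). Stays where it is left (friction 0.12 N m, no spring); pressing down on the arm closes it; then its top is 56 mm above its underside
- stapler_b_mid (a point): black desk stapler B, 36 (its x) x 146 (its y) x 56 mm high when shut, 0.28 kg; may be absent. Point: its middle, 28 mm above its underside. Free end (nose) to -y, hinge to +y. Foot: 34 mm wide, 7 mm high, full length, the part to grip across, near the middle; above it the base is 26 mm wide, the arm (28 to 56 mm up) 24 mm
- stapler_b_hinge (a point): hinge point of stapler B, 58 mm from its middle along its +y, 33 mm above its underside
- stapler_b_arm (a joint): how far stapler B is open, rad: 0 = arm folded down on its stop, grows as the arm's nose rises (to 1.05). Stays where it is left (friction 0.12 N m, no spring); pressing down on the arm closes it; then its top is 56 mm above its underside
- rule_mid (a point): yellow folding rule of two leaves, each 16 x 150 mm, 10 mm thick, lying flat, 0.1 kg; folded shut 33 x 150 mm; may be absent. Point: middle of the folded rule, half-way up, at the inner edge of the leaf that carries this frame (its x = 0 to 16, y = -75 to 75 mm). Hinge at y = +67 mm, free ends to -y
- rule_hinge (a point): hinge pin of the yellow folding rule, 67 mm from the middle along its +y, half-way up
- rule_leaf (a joint): how far the yellow rule is open, rad: 0 = leaves side by side, grows as the second leaf's free end swings, flat on the table, towards the frame's -x (to 1.2). Stays where it is left (friction 0.02 N m); squeezing the leaves together closes it
- spool: small blue thread spool, 29 mm across, 50 mm high; a bystander, loose, not part of the job. Origin: middle of its underside
- tape_measure: yellow tape measure, 31 x 78 x 54 mm; a bystander, loose, not part of the job. Origin: middle of its underside
- label_roll: roll of white labels, 72 mm across, 40 mm high; a bystander, loose, not part of the job. Origin: middle of its underside
- jar: jar with red lid, 58 mm across, 50 mm high; a bystander, loose, not part of the job. Origin: middle of its underside
- soap: pale green bar of soap, 62 x 86 x 27 mm; a bystander, loose, not part of the job. Origin: middle of its underside

How it is judged:
On the way, in this order (a step that is already met when the one before it is completed fails the run):
1. every hinged tool present lies folded in the case, hinge end to the back, with the lid still open (x of stapler_a_mid in the frame of case between -0.04 and 0.04 m and y of stapler_a_mid in the frame of case between -0.128 and 0.128 m and z of stapler_a_mid in the frame of case between 0 and 0.04 m and angle between each of stapler_a_mid, stapler_b_mid, rule_mid's own z axis and vertical below 0.15 rad and angle between the y axis of each of stapler_a_mid, stapler_b_mid, rule_mid and the x axis of case, either way round below 0.4 rad and x of each of stapler_a_hinge, stapler_b_hinge, rule_hinge in the frame of case above 0.005 m and value of joint each of stapler_a_arm, stapler_b_arm, rule_leaf below 0.1 rad and x of stapler_b_mid in the frame of case between -0.04 and 0.04 m and y of stapler_b_mid in the frame of case between -0.128 and 0.128 m and z of stapler_b_mid in the frame of case between 0 and 0.04 m and x of rule_mid in the frame of case between -0.04 and 0.04 m and y of rule_mid in the frame of case between -0.128 and 0.128 m and z of rule_mid in the frame of case between 0 and 0.018 m and value of joint lid above 1 rad), for 0.2 s.
2. the lid is shut (value of joint lid below 0.06 rad), for 0.2 s.
At the end, for the whole second after the job is handed in: Each stapler and the rule, if present, lies flat (0.15 rad) on the case floor between the walls, not on a rib or another tool, shut to 0.1 rad, along the lanes within 0.4 rad, hinge end towards the case hinge; the lid is shut to 0.06 rad (x of stapler_a_mid in the frame of case between -0.04 and 0.04 m and y of stapler_a_mid in the frame of case between -0.128 and 0.128 m and z of stapler_a_mid in the frame of case between 0 and 0.04 m and angle between each of stapler_a_mid, stapler_b_mid, rule_mid's own z axis and vertical below 0.15 rad and angle between the y axis of each of stapler_a_mid, stapler_b_mid, rule_mid and the x axis of case, either way round below 0.4 rad and x of each of stapler_a_hinge, stapler_b_hinge, rule_hinge in the frame of case above 0.005 m and value of joint each of stapler_a_arm, stapler_b_arm, rule_leaf below 0.1 rad and x of stapler_b_mid in the frame of case between -0.04 and 0.04 m and y of stapler_b_mid in the frame of case between -0.128 and 0.128 m and z of stapler_b_mid in the frame of case between 0 and 0.04 m and x of rule_mid in the frame of case between -0.04 and 0.04 m and y of rule_mid in the frame of case between -0.128 and 0.128 m and z of rule_mid in the frame of case between 0 and 0.018 m and value of joint lid below 0.06 rad); the robot touches nothing.
It fails at once if a bystander (spool, tape measure, label roll, jar, soap) is moved by more than 4 cm (distance of any of spool, tape_measure, label_roll, jar, soap from where it was at the start of the episode above 0.04 m).
Of stapler_a, stapler_b, rule only 2 to 3 are there at a start; the rules pass over those that are not, and their reading is None.
At some moment in a run one of stapler_a, stapler_b, rule may be knocked a few centimetres aside while the robot is not near it.
Once in a run the grip may slacken for a moment while it holds something.
It also fails if it takes over 210 s, if anything falls off the work surface, if the arm or the gripper's body presses on something with over 40 N, if the wrist force passes 120 N, or if a joint passes its speed limit or range.

## Working session

There is one attempt and no reset: what is moved stays moved. The work goes in short steps, Python scripts to look and compute and a tool call to move; the robot and the scene stay as the last step left them, time stands still between calls to the robot, and variables do not carry over. Pictures are saved under pics/ and viewed, and the job is handed in when it is done.

Besides the shell and the picture viewer there is one more tool, called as a command line: name --argument value ..., lists and objects as JSON in quotes. apply_moves: Moves the arm, as the interface text tells. Its arguments: {"type":"object","properties":{"moves":{"type":"array","items":{"type":"number"}},"gripper":{"type":"number"},"newtons":{"type":"number"}},"required":["moves"]}

```bash
mkdir -p pics; ls
cat > h.py <<'E'
from plant import env, optics, order
import numpy as np, cv2
from scipy.spatial.transform import Rotation as R
def snap(name,fn):
    s=env.get_state(); d=optics.get_image(name); cv2.imwrite('pics/'+fn,d['img'])
    if name=='wrist':
        T=np.eye(4);T[:3,:3]=R.from_rotvec(s['tcp_rot']).as_matrix();T[:3,3]=s['tcp_pos']
        d['cw']=T@d['tool_from_camera']
    else: d['cw']=np.linalg.inv(d['world_to_cam'])
    np.savez('pics/'+fn+'.npz',mtx=d['mtx'],k1=d['k1'],cw=d['cw'])
    return d
def load(fn):
    z=np.load('pics/'+fn+'.npz'); return {k:z[k] for k in z.files}
def ray(d,u,v):
    K=d['mtx'];xd=np.array([(u-K[0,2])/K[0,0],(v-K[1,2])/K[1,1]]);x=xd.copy()
    for _ in range(30): x=xd/(1+float(d['k1'])*(x@x))
    r=d['cw'][:3,:3]@np.array([x[0],x[1],1]); return d['cw'][:3,3],r
def at_z(d,u,v,z):
    o,r=ray(d,u,v); return o+r*(z-o[2])/r[2]
def proj(d,P):
    W=np.linalg.inv(d['cw']);p=W[:3,:3]@np.asarray(P)+W[:3,3];x=p[:2]/p[2];x=x*(1+float(d['k1'])*(x@x))
    return d['mtx'][:2,:2]@x+d['mtx'][:2,2]
def crop(fn,u0,v0,u1,v1,out,k=None):
    im=cv2.imread('pics/'+fn)[v0:v1,u0:u1]; k=k or min(790/(u1-u0),590/(v1-v0)); cv2.imwrite('pics/'+out,cv2.resize(im,None,fx=k,fy=k,interpolation=cv2.INTER_CUBIC)); print('k',k)
E
python3 - <<'E'
from h import *
print(env.get_state())
for n in ['scene','side','wrist']:
    d=snap(n,n+'0.png'); print(n,d['cw'][:3,3],d['cw'][:3,2],d['mtx'].tolist(),d['k1'])
E
```

```text
pics
{'time': 0.0, 'q': array([-1.16587968,  0.32179417, -0.07013585,  1.45169492,  0.02262548,
        1.37080434, -0.05688706]), 'joint_velocities': array([-6.25342755e-05, -1.56232393e-04, -5.43063996e-05,  6.49393290e-04,
        7.62623357e-05,  9.21859449e-04,  3.43149659e-04]), 'tau': array([-2.06433656e-04, -4.91289282e+01, -4.04192526e-01, -3.12523091e+01,
       -6.39458187e-02,  4.37100639e-02,  1.68855240e-04]), 'tcp_pos': array([0.24743522, 0.60048895, 0.24047062]), 'tcp_rot': array([ 2.60945073e+00,  1.74731840e+00, -2.39612437e-03]), 'ft_force': array([ 0.42493816, -0.89473211,  0.52714903]), 'ft_torque': array([ 0.01333156, -0.0084261 , -0.01691634]), 'finger_gap': 0.08733570689800171}
scene [-0.0714104  -0.53601033  1.10580612] [ 0.42922972  0.48427952 -0.76238782] [[363.83455088894726, 0.0, 252.18793206148115], [0.0, 363.83455088894726, 193.2186627937544], [0.0, 0.0, 1.0]] -0.05580586597763941
side [ 0.25149356 -1.25758676  0.91857338] [ 0.16435334  0.8416333  -0.51443306] [[478.9934684141004, 0.0, 245.18203643789133], [0.0, 478.9934684141004, 191.07543552439], [0.0, 0.0, 1.0]] 0.04651167896406709
wrist [0.1848812  0.62670476 0.38335482] [ 0.22732488 -0.09432266 -0.96924024] [[325.64832654838335, 0.0, 258.0242015129304], [0.0, 325.64832654838335, 191.3788592581492], [0.0, 0.0, 1.0]] -0.08015088109848885
```

View pics/scene0.png

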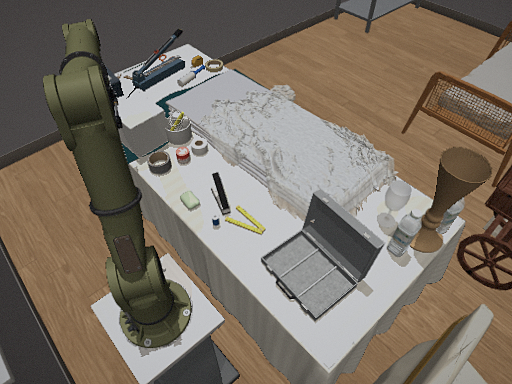

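View pics/side0.png

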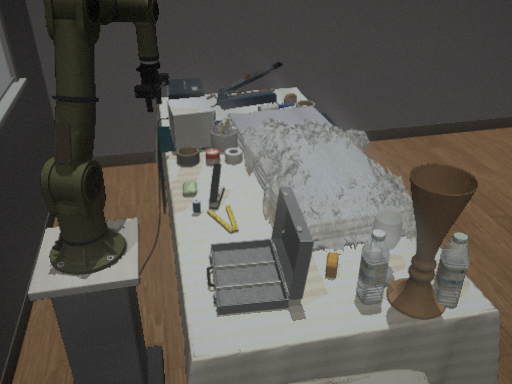

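View pics/wrist0.png

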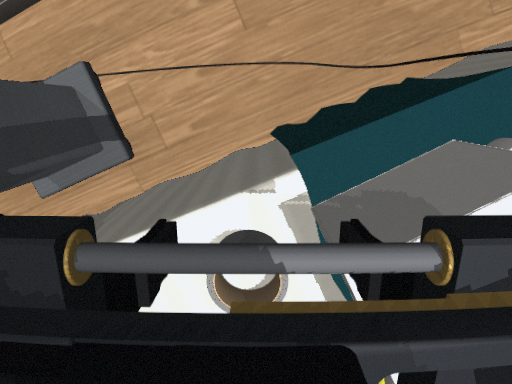

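Run:
```python
from h import *
crop('scene0.png',140,130,290,240,'c1.png')
crop('side0.png',170,140,270,240,'c2.png')
crop('scene0.png',250,180,390,325,'c3.png')
crop('side0.png',195,180,355,320,'c4.png')
```

```text
k 5.266666666666667
k 5.9
k 4.068965517241379
k 4.214285714285714
```

View pics/c1.png

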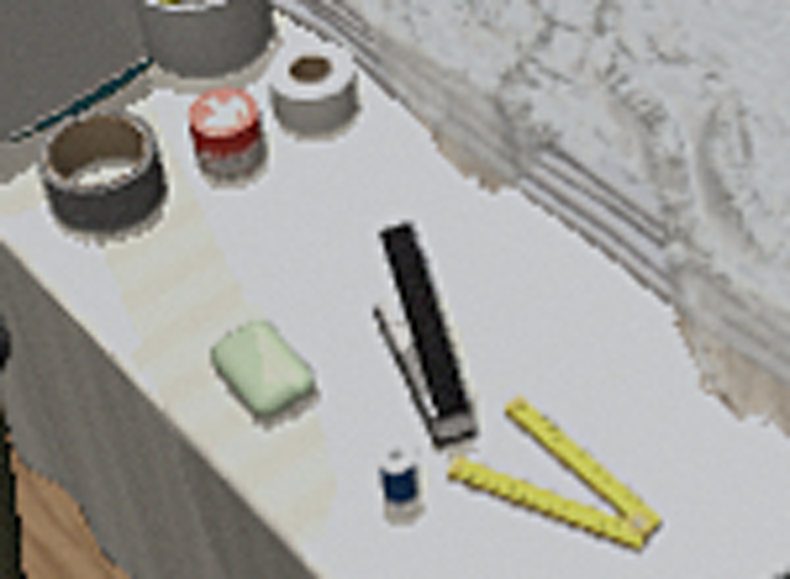

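View pics/c2.png

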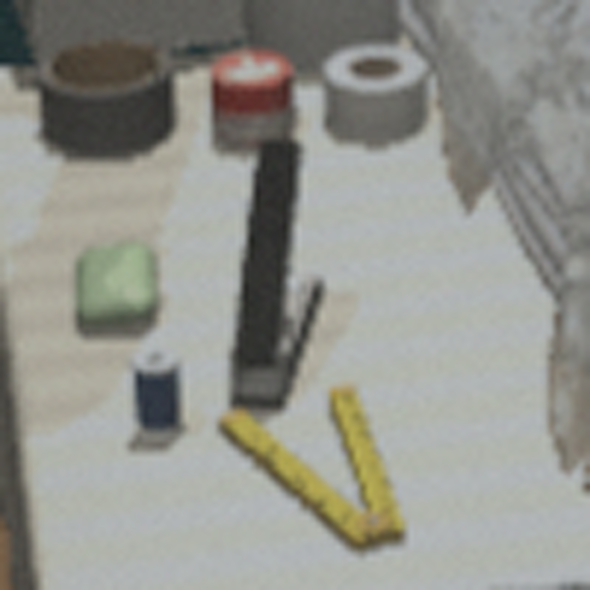

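View pics/c3.png

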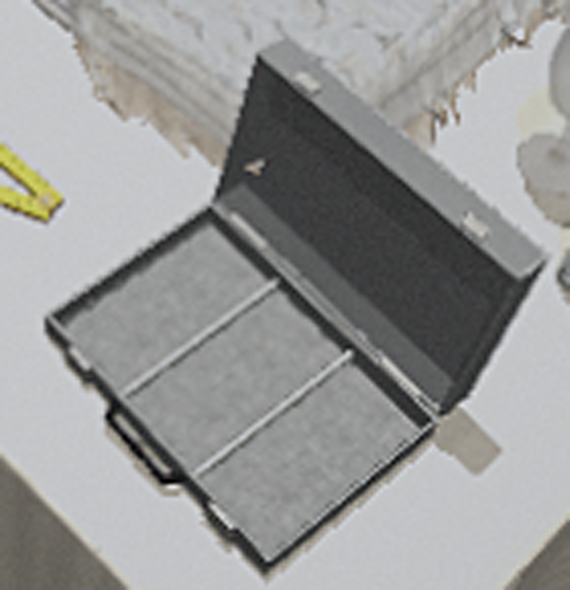

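View pics/c4.png

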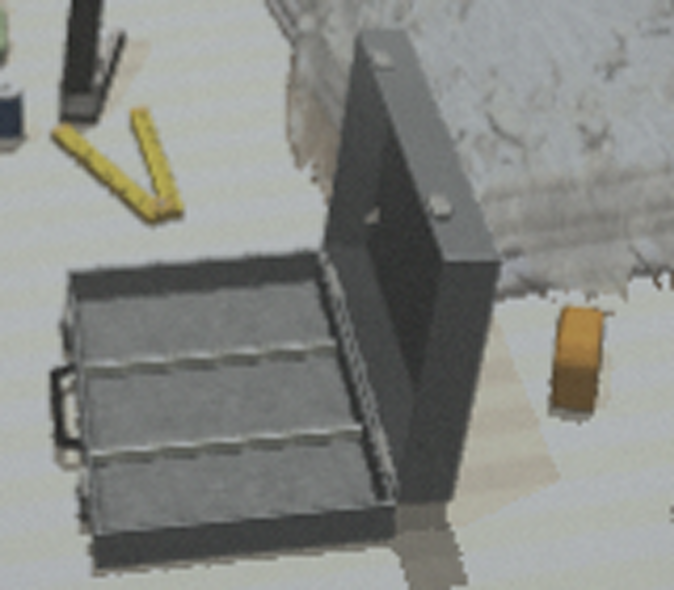

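```bash
cat > fit.py <<'E'
from h import *
from scipy.optimize import least_squares
S=load('scene0.png');D=load('side0.png')
def sc(o,k,pts): return [(o[0]+u/k-0.0,o[1]+v/k) for u,v in pts]
c1=lambda u,v:(140+u/5.267,130+v/5.267)
c2=lambda u,v:(170+u/5.9,140+v/5.9)
c3=lambda u,v:(250+u/4.069,180+v/4.069)
c4=lambda u,v:(195+u/4.214,180+v/4.214)
def fit(obs,x0,model):
    # obs: list (cam, uv, localpt)
    f=lambda p: np.concatenate([proj(c,model(p,l))-np.array(uv) for c,uv,l in obs])
    r=least_squares(f,x0,loss='soft_l1'); return r.x, r.fun.reshape(-1,2)
def rigid(p,l):
    c,s=np.cos(p[2]),np.sin(p[2]); return [p[0]+c*l[0]-s*l[1],p[1]+s*l[0]+c*l[1],l[2]]
E
python3 - <<'E'
from fit import *
L=[(-.09,.044,.015),(.09,.044,.015),(-.09,-.044,.015),(.09,-.044,.015)]
a=[c3(125,397),c3(280,283),c3(195,472),c3(353,352)]
b=[c4(88,368),c4(335,348),c4(95,457),c4(362,430)]
obs=[(S,u,l) for u,l in zip(a,L)]+[(D,u,l) for u,l in zip(b,L)]
p,r=fit(obs,[.6,-.1,0],rigid);print(p,r.round(1).tolist())
for n,c,u,z in [('stapA foot hinge R',S,c1(470,440),0),('foot hinge L',S,c1(437,447),0),('base nose',S,c1(378,308),.025),
 ('sideHingeL',D,c2(233,405),0),('sideHingeR',D,c2(282,408),0),('side base nose',D,c2(318,285),.025),
 ('rule hinge S',S,c1(637,525),.01),('rule end1 S',S,c1(515,403),.01),('rule end2 S',S,c1(455,465),.01),
 ('rule hinge D',D,c2(375,522),.01),('e1 D',D,c2(343,390),.01),('e2 D',D,c2(232,420),.01),
 ('spool S',S,c1(405,515),0),('spool D',D,c2(158,435),0),('soap S',S,c1(265,370),.013),('soap D',D,c2(117,290),.013),
 ('jar D',D,c2(252,145),0),('tapeD',D,c4(575,400),0)]:
    print(n,at_z(c,*u,z).round(3))
E
```

```text
[ 0.45543052 -0.22860288 -0.06665078] [[-0.4, 0.5], [0.7, -0.4], [0.5, 1.9], [1.1, 0.3], [-1.5, -0.6], [0.9, -1.5], [-0.7, -1.0], [0.4, -1.0]]
stapA foot hinge R [0.418 0.149 0.   ]
foot hinge L [0.397 0.16  0.   ]
base nose [0.434 0.275 0.025]
sideHingeL [0.399 0.154 0.   ]
sideHingeR [ 0.427  0.145 -0.   ]
side base nose [0.465 0.24  0.025]
rule hinge S [0.454 0.009 0.01 ]
rule end1 S [0.46  0.147 0.01 ]
rule end2 S [0.392 0.132 0.01 ]
rule hinge D [0.458 0.004 0.01 ]
e1 D [0.463 0.141 0.01 ]
e2 D [0.394 0.123 0.01 ]
spool S [0.343 0.128 0.   ]
spool D [0.351 0.132 0.   ]
soap S [0.341 0.291 0.013]
soap D [0.343 0.281 0.013]
jar D [0.456 0.481 0.   ]
tapeD [ 0.695 -0.266  0.   ]
```

apply_moves --moves '[0.38,-0.83,0.12,-1,0.38,-0.83,0.12,-1,0.38,-0.83,0.12,-1,0.38,-0.83,0.12,-1,0.38,-0.83,0.12,-1,0.38,-0.83,0.12,-1,0.38,-0.83,0.12,-1,0.38,-0.83,0.12,-1]'

```text
time: 1.15
tcp_pos: [0.4304, 0.2008, 0.2993]
tcp_rot: [-3.122, 0.348, -0.0]
ft_force: [0.2, 0.5, 1.1]
finger_gap: 0.0869
```

Run:
```python
from h import *
snap('wrist','w1.png');cv2.imwrite('pics/w1b.png',cv2.resize(cv2.imread('pics/w1.png'),(800,600)))
```

```text
(no output)
```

View pics/w1b.png

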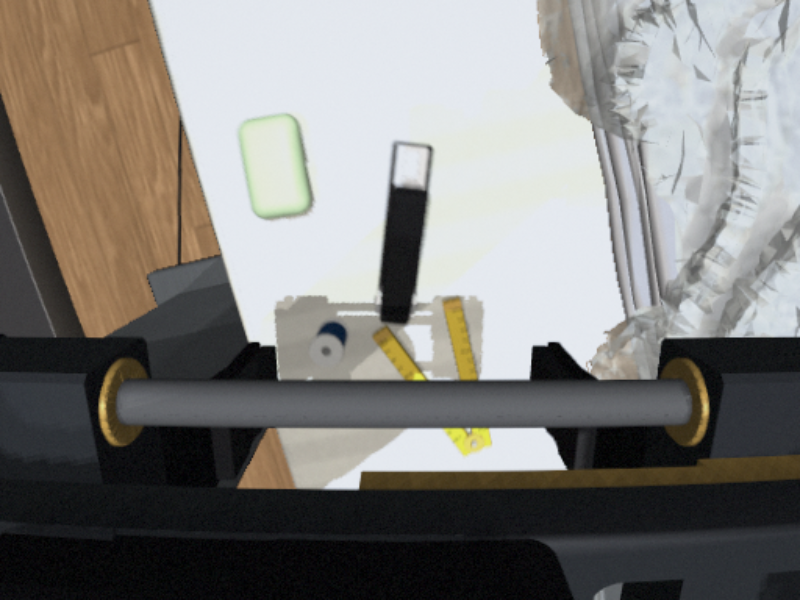

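Run:
```python
from h import *
W=load('w1.png')
for n,u,v,z in [('noseL',393,142,.007),('noseR',433,147,.007),('hL',380,318,.04),('hR',408,322,.04),('hLz0',380,318,.0),('hRz0',408,322,.0),
 ('rule hinge',471,443,.01),('r e1',453,298,.01),('r e2',381,332,.01),('hcornerL',464,455,.01),('hcR',490,440,.01),('spool',328,345,.05),('soap',275,167,.02)]:
    print(n,at_z(W,u/1.5625,v/1.5625,z).round(4))
crop('w1.png',220,70,330,220,'c5.png')
```

```text
noseL [0.4412 0.2912 0.007 ]
noseR [0.4725 0.28   0.007 ]
hL [0.3998 0.1557 0.04  ]
hR [0.4215 0.1473 0.04  ]
hLz0 [0.3953 0.1446 0.    ]
hRz0 [0.4193 0.1354 0.    ]
rule hinge [0.4523 0.0077 0.01  ]
r e1 [0.4631 0.1511 0.01  ]
r e2 [0.3943 0.1345 0.01  ]
hcornerL [ 0.4434 -0.0036  0.01  ]
hcR [0.4705 0.0068 0.01  ]
spool [0.3542 0.1454 0.05  ]
soap [0.3436 0.2929 0.02  ]
k 3.933333333333333
```

View pics/c5.png

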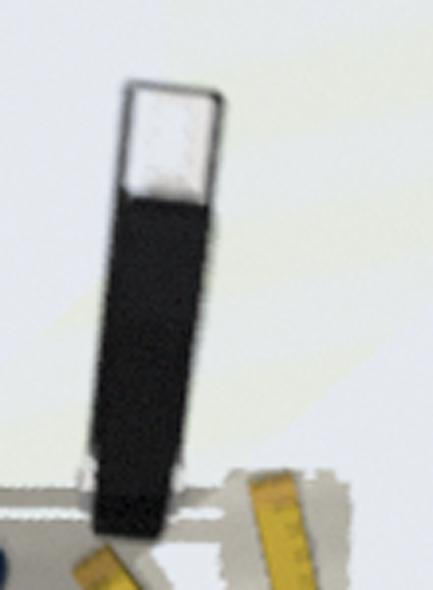

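apply_moves --moves '[0.27,0.9,0,-0.7,0,0,-0.7,0,0,0,-0.6,0,0,0,-0.4,0,0,0,-0.4,0,0,0,-0.4,0,0,0,-0.4,0,0,0,-0.4,0]' --gripper 0 --newtons 30

```text
time: 2.2
tcp_pos: [0.4485, 0.261, 0.1029]
tcp_rot: [-3.088, 0.525, -0.008]
ft_force: [2.6, 7.8, 7.5]
finger_gap: 0.0231
```

apply_moves --moves '[0,0,-0.2,0,0,0,-0.15,0,0,0,-0.08,0,0,0,0,0]'

```text
time: 2.7
tcp_pos: [0.4466, 0.2579, 0.0758]
tcp_rot: [-3.095, 0.527, -0.002]
ft_force: [-0.0, 4.1, 2.1]
finger_gap: 0.0232
```

Run:
```python
from h import *
print(env.get_state()['finger_gap'])
snap('side','s2.png');snap('scene','sc2.png')
crop('side0.png',170,140,270,240,'x.png')
crop('s2.png',130,70,280,240,'c6.png');crop('sc2.png',140,100,290,240,'c7.png')
```

```text
0.023161776846645724
k 5.9
k 3.4705882352941178
k 4.214285714285714
```

View pics/c6.png

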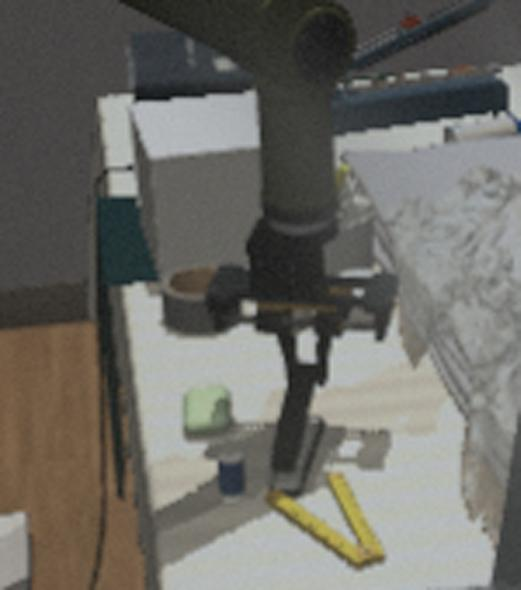

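View pics/c7.png

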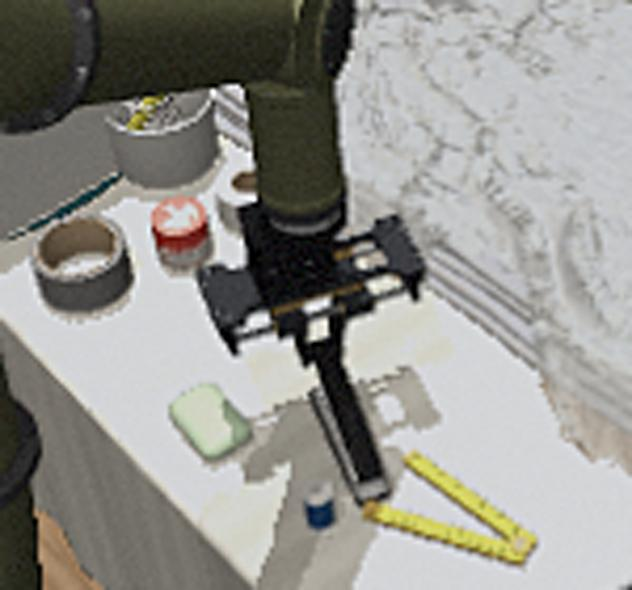

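apply_moves --moves '[0,0,0,0,0,0,0,0,0,0,0.8,0,0,0,0.8,0,0,0,0.5,0]' --gripper 55

```text
time: 3.42
tcp_pos: [0.4465, 0.2559, 0.2032]
tcp_rot: [-3.096, 0.53, -0.001]
ft_force: [0.5, 0.1, 0.1]
finger_gap: 0.0541
```

apply_moves --moves '[0,0,0,0,0,0,0,0,0,0,0,0,0,0,0,0,0,0,0,0,0,0,0,0]' --gripper 0

```text
time: 4.18
tcp_pos: [0.4462, 0.2566, 0.2012]
tcp_rot: [3.096, -0.529, -0.0]
ft_force: [-0.1, 0.1, -0.6]
finger_gap: 0.004
```

Run:
```python
from h import *
snap('side','s3.png');snap('scene','sc3.png')
crop('s3.png',130,70,280,240,'c6.png');crop('sc3.png',140,100,290,240,'c7.png')
```

```text
k 3.4705882352941178
k 4.214285714285714
```

View pics/c6.png

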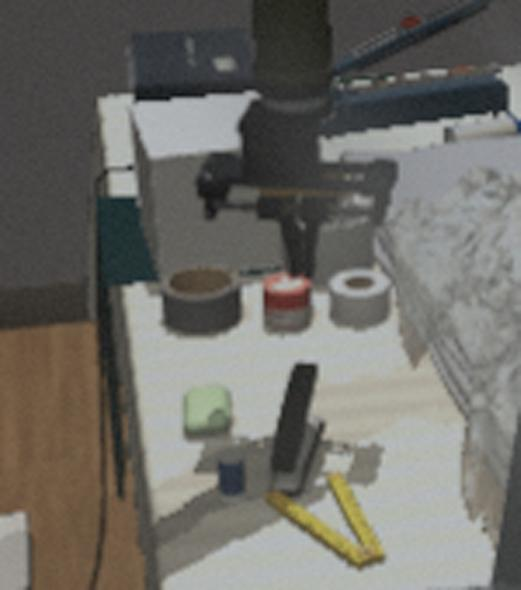

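View pics/c7.png

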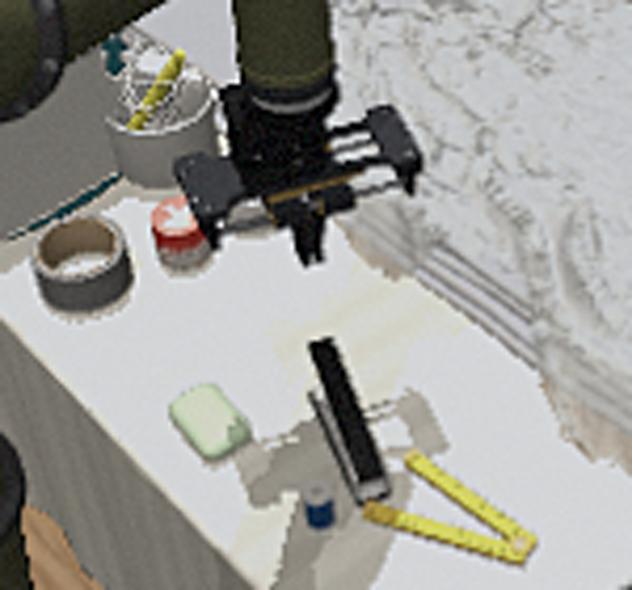

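apply_moves --moves '[0,0,-0.6,0,0,0,-0.4,0,0,0,-0.3,0,0,0,-0.3,0,0,0,-0.3,0,0,0,-0.2,0]'

```text
time: 5.03
tcp_pos: [0.4466, 0.2574, 0.0749]
tcp_rot: [-3.096, 0.528, -0.001]
ft_force: [1.1, 2.4, 1.4]
finger_gap: 0.0005
```

apply_moves --moves '[0,0,-0.05,0,0,0,-0.05,0,0,0,0,0]'

```text
time: 5.4
tcp_pos: [0.4463, 0.2564, 0.0694]
tcp_rot: [3.096, -0.529, 0.0]
ft_force: [0.8, 0.4, -0.3]
finger_gap: 0.0002
```

Run:
```python
from h import *
snap('side','s4.png');snap('scene','sc4.png');snap('wrist','w4.png')
crop('s4.png',180,130,280,240,'c6.png');crop('sc4.png',190,140,290,240,'c7.png')
```

```text
k 5.363636363636363
k 5.9
```

View pics/c6.png

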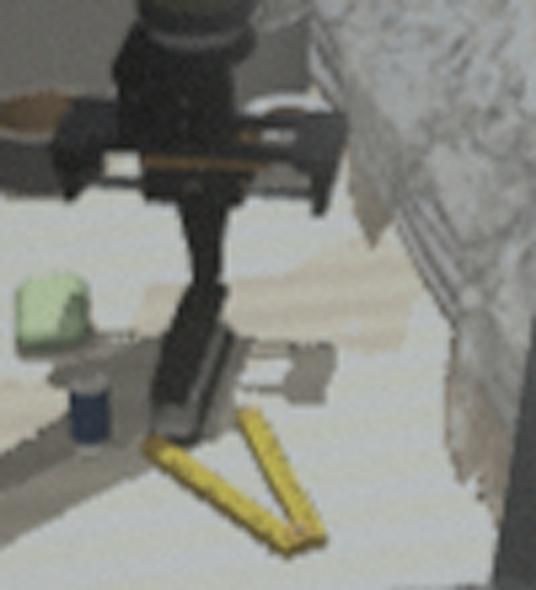

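View pics/c7.png

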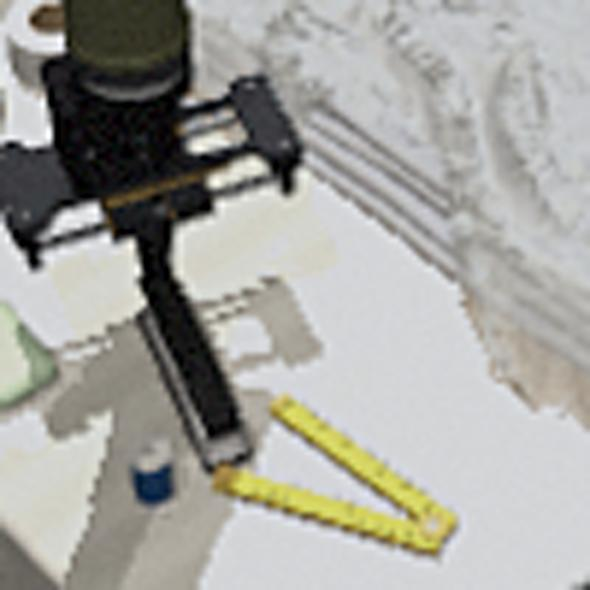

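View pics/w4.png

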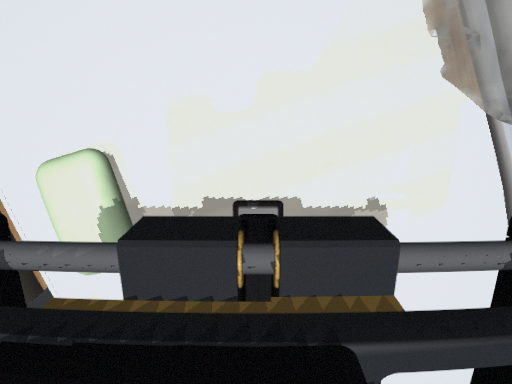

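apply_moves --moves '[0,0,0.8,0,0,0.5,0.8,0,0,0.8,0.6,0,0,0,0.6,0,0,0,0,0]'

```text
time: 6.18
tcp_pos: [0.4477, 0.3358, 0.2407]
tcp_rot: [-3.093, 0.527, -0.006]
ft_force: [1.1, 0.5, 0.1]
finger_gap: 0.0006
```

Run:
```python
from h import *
snap('wrist','w5.png');crop('w5.png',170,30,350,260,'c5.png');print(env.get_state()['tcp_pos'])
```

```text
k 2.5652173913043477
[0.44688582 0.33465305 0.23856961]
```

View pics/c5.png

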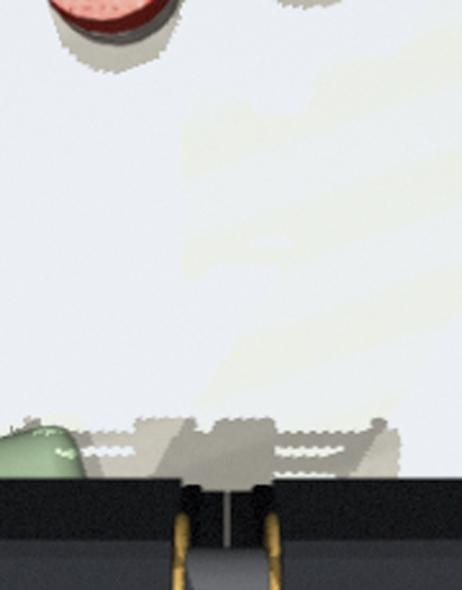

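apply_moves --moves '[0,-0.9,0.3,0,0,-0.95,0.3,0,0,-0.9,0.3,0,0,0,0,0]' --gripper 87

```text
time: 6.72
tcp_pos: [0.4471, 0.1642, 0.2919]
tcp_rot: [-3.094, 0.543, -0.002]
ft_force: [-0.1, 0.3, 0.3]
finger_gap: 0.0323
```

Run:
```python
from h import *
snap('wrist','w6.png');crop('w6.png',190,60,340,250,'c5.png');print(env.get_state()['tcp_pos'])
```

```text
k 3.1052631578947367
[0.44630684 0.16726034 0.29106551]
```

View pics/c5.png

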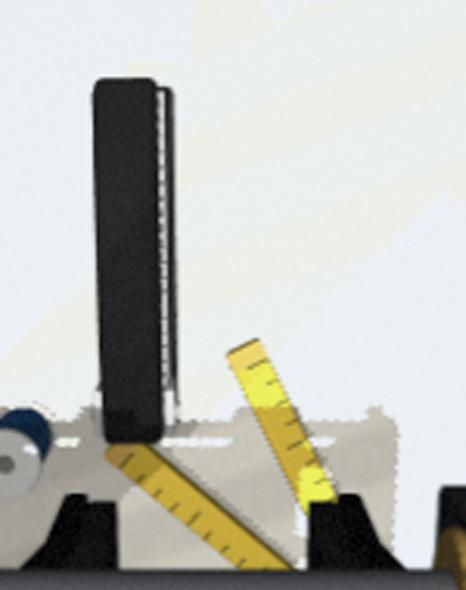

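Run:
```python
from h import *
from scipy.optimize import least_squares
W=load('w6.png'); c=lambda u,v:(190+u/3.105,60+v/3.105)
def pt(p,u,r,z):
    n=np.array([np.cos(p[2]),np.sin(p[2])]); rr=np.array([n[1],-n[0]]); q=np.array(p[:2])+u*n+r*rr; return [q[0],q[1],z]
def arm(p,a,h,r):
    t=p[3]; return pt(p,-.058+a*np.cos(t)-h*np.sin(t),r,.033+a*np.sin(t)+h*np.cos(t))
def f(p):
    o=[]
    for uv,P in [(c(173,90),pt(p,.073,.017,.007)),(c(178,420),pt(p,-.073,.017,.007)),(c(95,80),arm(p,.131,.023,-.012)),(c(156,78),arm(p,.131,.023,.012)),(c(105,441),arm(p,-.015,.023,-.012)),(c(162,441),arm(p,-.015,.023,.012))]:
        o+=list(proj(W,P)-np.array(uv))
    return o
for t0 in (0,.3,.6):
    r=least_squares(f,[.43,.2,1.25,t0],loss='soft_l1');print(r.x.round(4),r.cost,np.round(f(r.x),1))
```

```text
[ 0.4241  0.1974  1.2476 -0.3359] 5.573481737148207 [-1.1 -3.5  0.8  1.9  0.7 -0.1  0.2 -0.  -1.4  0.4  0.2 -0. ]
[0.4266 0.1996 1.219  0.1991] 19.277284682473255 [ 1.8 -5.6  0.4  0.1 -3.1 -0.8  0.2 -0.2 -0.8  6.1  0.3  6.2]
[0.4266 0.1996 1.219  0.1991] 19.277284683159504 [ 1.8 -5.6  0.4  0.1 -3.1 -0.8  0.2 -0.2 -0.8  6.1  0.3  6.2]
```

apply_moves --moves '[-0.2,0.95,0,0,0,0,-0.5,0,0,0,-0.5,0,0,0,-0.3,0,0,0,0,0,0,0,0,0,0,0,0,0]' --gripper 0

```text
time: 7.65
tcp_pos: [0.4349, 0.227, 0.2146]
tcp_rot: [-3.095, 0.529, -0.002]
ft_force: [0.6, 0.0, -0.0]
finger_gap: 0.0007
```

apply_moves --moves '[0,0,-0.6,0,0,0,-0.6,0,0,0,-0.5,0,0,0,-0.25,0,0,0,-0.15,0,0,0,-0.15,0,0,0,0,0]'

```text
time: 8.52
tcp_pos: [0.4343, 0.2266, 0.0784]
tcp_rot: [3.097, -0.529, 0.0]
ft_force: [0.1, -0.6, -0.3]
finger_gap: 0.0004
```

apply_moves --moves '[0,0,-0.06,0,0,0,-0.04,0,0,0,0,0]'

```text
time: 8.9
tcp_pos: [0.4346, 0.2269, 0.0729]
tcp_rot: [-3.096, 0.529, -0.001]
ft_force: [0.6, -0.1, 1.8]
finger_gap: 0.0004
```

Run:
```python
from h import *
snap('side','s7.png');print(env.get_state()['ft_force'])
crop('s7.png',180,130,280,240,'c6.png')
```

```text
[-0.03769468 -0.23202449  3.28547041]
k 5.363636363636363
```

View pics/c6.png

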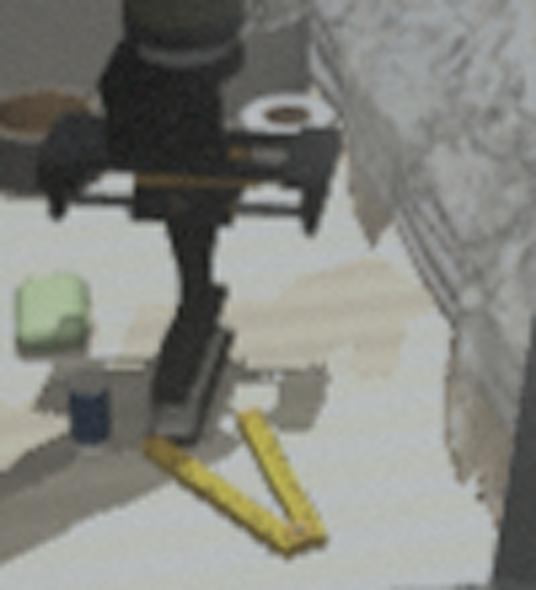

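apply_moves --moves '[0,0,-0.05,0,0,0,-0.05,0,0,0,0,0]'

```text
time: 9.32
tcp_pos: [0.435, 0.2271, 0.0719]
tcp_rot: [-3.095, 0.529, 0.001]
ft_force: [-13.3, -7.1, 42.4]
finger_gap: 0.0005
```

apply_moves --moves '[0,0,0.8,0,0,-0.3,0.9,0,0,-0.5,0.9,0,0,-0.5,0.9,0,0,0,0.2,0,0,0,0,0]' --gripper 87

```text
time: 10.07
tcp_pos: [0.4343, 0.1492, 0.2886]
tcp_rot: [-3.096, 0.528, -0.001]
ft_force: [-0.4, -0.5, -0.3]
finger_gap: 0.0525
```

Run:
```python
from h import *
snap('wrist','w8.png');crop('w8.png',190,60,340,250,'c5.png');print(env.get_state()['tcp_pos'])
snap('scene','sc8.png');crop('sc8.png',190,140,290,240,'c7.png')
```

```text
k 3.1052631578947367
[0.43361163 0.14929089 0.28724047]
k 5.9
```

View pics/c5.png

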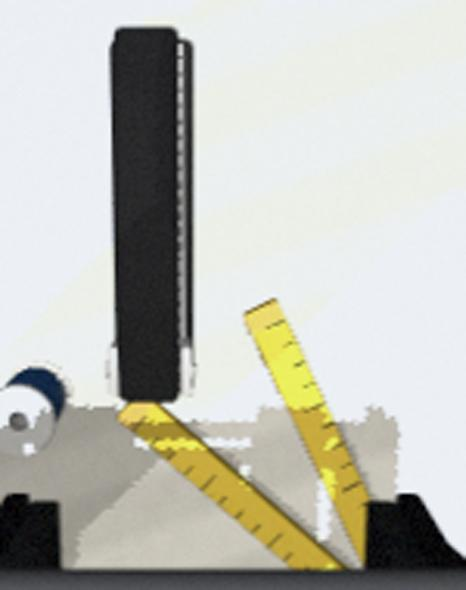

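View pics/c7.png

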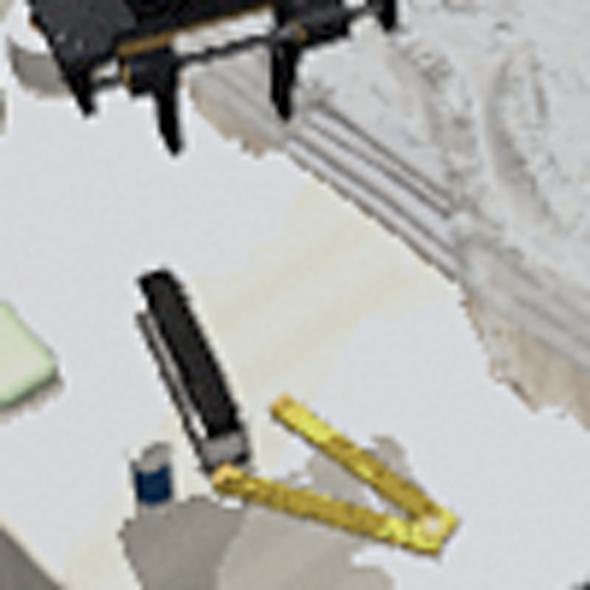

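Run:
```python
from h import *
W=load('w8.png'); c=lambda u,v:(190+u/3.105,60+v/3.105)
n=(at_z(W,*c(115,28),.056)+at_z(W,*c(178,28),.056))/2;h=(at_z(W,*c(118,400),.056)+at_z(W,*c(180,400),.056))/2
print(n,h,(n+h)/2,np.linalg.norm(n-h),np.degrees(np.arctan2(*(n-h)[1::-1])))
f=at_z(W,*c(192,40),.007);f2=at_z(W,*c(192,345),.007);print(f,f2,np.degrees(np.arctan2(*(f-f2)[1::-1])))
a=np.radians(71);nn=np.array([np.cos(a),np.sin(a)]);print('mid from foot',f[:2]-.073*nn-.017*np.array([nn[1],-nn[0]]))
for n_,u,v in [('r e1',262,310),('r e2',140,415)]: print(n_,at_z(W,*c(u,v),.01))
S=load('sc8.png')
for n_,u,v in [('hingepin',433,523),('e1',283,403),('e2',225,477)]: print(n_,at_z(S,190+u/5.9,140+v/5.9,.01))
```

```text
[0.44859204 0.26167779 0.056     ] [0.40293131 0.13414196 0.056     ] [0.42576167 0.19790988 0.056     ] 0.1354632381974409 70.30147400286349
[0.46325506 0.25762815 0.007     ] [0.42166381 0.14048129 0.007     ] 70.45335327043517
mid from foot [0.42341477 0.19413995]
r e1 [0.45465611 0.14534882 0.01      ]
r e2 [0.39049805 0.11955128 0.01      ]
hingepin [0.46341866 0.00605476 0.01      ]
e1 [0.45481676 0.13968214 0.01      ]
e2 [0.38942877 0.11883104 0.01      ]
```

apply_moves --moves '[-0.15,0.8,0,0,0,0,-0.9,0,0,0,-0.9,0,0,0,-0.8,0,0,0,-0.7,0,0,0,-0.5,0,0,0,-0.4,0]' --gripper 87

```text
time: 11.05
tcp_pos: [0.4226, 0.1959, 0.0328]
tcp_rot: [3.093, -0.526, -0.006]
ft_force: [-0.4, -0.8, 0.5]
finger_gap: 0.087
```

apply_moves --moves '[0,0,-0.2,0,0,0,0,0]'

```text
time: 11.3
tcp_pos: [0.4239, 0.1962, 0.0229]
tcp_rot: [3.094, -0.528, -0.004]
ft_force: [-0.1, 0.1, 1.2]
finger_gap: 0.0871
```

apply_moves --moves '[0,0,-0.03,0,0,0,0,0,0,0,0,0,0,0,0,0,0,0,0,0]' --gripper 0 --newtons 45

```text
time: 11.92
tcp_pos: [0.4253, 0.1966, 0.0228]
tcp_rot: [-3.096, 0.529, -0.0]
ft_force: [-0.5, -0.2, 0.2]
finger_gap: 0.0448
```

apply_moves --moves '[0,0,0,0,0,0,0.1,0,0,0,0.3,0,0,0,0.4,0,0,0,0,0]'

```text
time: 12.55
tcp_pos: [0.4264, 0.1973, 0.0721]
tcp_rot: [-3.094, 0.528, -0.004]
ft_force: [1.4, 0.6, -2.5]
finger_gap: 0.0327
```

apply_moves --moves '[0,0,0.6,0,0,-0.3,0.5,0.7,0.06,-0.7,0.2,1,0.06,-0.8,0,1,0.06,-0.8,0,1,0.06,-0.8,0,1,0.06,-0.8,0,1,0.06,-0.8,0,1]'

```text
time: 13.55
tcp_pos: [0.4459, -0.0988, 0.1475]
tcp_rot: [-2.884, -1.244, 0.001]
ft_force: [1.1, 0.9, -2.9]
finger_gap: 0.0325
```

apply_moves --moves '[0.06,-0.7,0,1,0.06,-0.7,0,1,0,-0.5,0,1,0,-0.2,0,0.9,0,0,0,0]'

```text
time: 14.18
tcp_pos: [0.4527, -0.2195, 0.1475]
tcp_rot: [-2.333, -2.102, 0.003]
ft_force: [1.4, 1.4, -3.1]
finger_gap: 0.0322
```

Run:
```python
from h import *
s=env.get_state();x=R.from_rotvec(s['tcp_rot']).as_matrix()[:,0];print(s['time'],s['tcp_pos'],np.degrees(np.arctan2(x[1],x[0])),s['q'].round(2),s['finger_gap'],s['ft_force'])
snap('side','s9.png');crop('s9.png',170,120,330,320,'c6.png')
snap('scene','sc9.png');crop('sc9.png',200,130,390,325,'c7.png')
```

```text
14.175 [ 0.45270561 -0.21947151  0.14748144] 84.0381084993541 [-0.39  0.09  0.83  1.95 -0.07  1.13  1.94] 0.032242161351114136 [ 1.37601821  1.35926409 -3.0844452 ]
k 2.95
k 3.0256410256410255
```

View pics/c6.png

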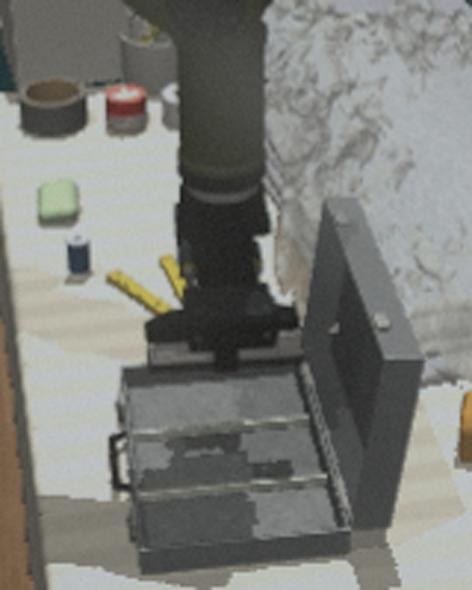

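View pics/c7.png

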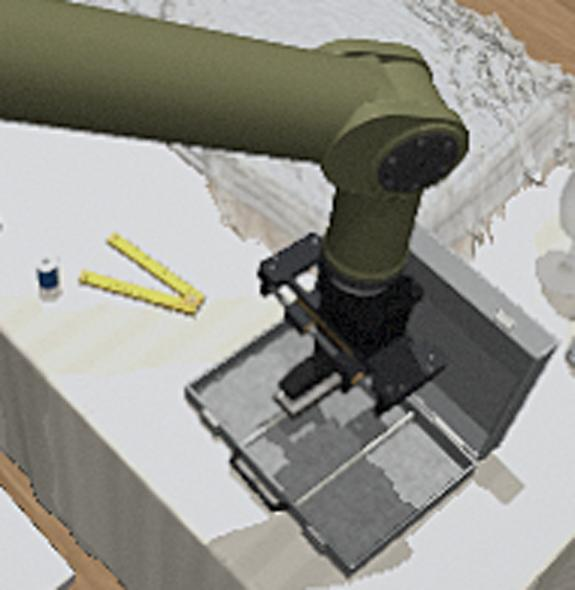

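apply_moves --moves '[0,-0.16,-0.3,0.2,0,0,-0.6,0,0,0,-0.5,0,0,0,-0.3,0,0,0,-0.2,0,0,0,0,0]'

```text
time: 15.02
tcp_pos: [0.4535, -0.228, 0.0342]
tcp_rot: [-2.292, -2.147, 0.001]
ft_force: [-0.9, -0.1, -1.8]
finger_gap: 0.032
```

apply_moves --moves '[0,0,-0.05,0,0,0,0,0]'

```text
time: 15.28
tcp_pos: [0.4542, -0.2284, 0.0321]
tcp_rot: [2.292, 2.148, 0.001]
ft_force: [-1.0, 0.3, -2.6]
finger_gap: 0.0325
```

apply_moves --moves '[0,0,-0.05,0,0,0,-0.02,0,0,0,0,0]'

```text
time: 15.65
tcp_pos: [0.4538, -0.2282, 0.0277]
tcp_rot: [-2.292, -2.148, -0.001]
ft_force: [-1.6, 0.7, 2.9]
finger_gap: 0.0324
```

apply_moves --moves '[0,0,0,0,0,0,0,0,0,0,0,0]' --gripper 46

```text
time: 16.02
tcp_pos: [0.4538, -0.2284, 0.0273]
tcp_rot: [-2.292, -2.148, 0.0]
ft_force: [0.7, -0.6, -0.2]
finger_gap: 0.0456
```

apply_moves --moves '[0,0,0.3,0,0,0,0.6,0,0,0,0.9,0,-0.1,0.3,1,-0.5,0,0.8,0.6,-1,0,0.8,0,-1,0,0.8,0,-1,0,0.8,0,-1]'

```text
time: 17.02
tcp_pos: [0.4486, -0.0309, 0.2258]
tcp_rot: [-2.913, -1.172, -0.005]
ft_force: [0.3, 0.8, -0.5]
finger_gap: 0.046
```

apply_moves --moves '[0,0.8,0,-1,0,0.8,0,-1,0,0.4,0,-1,0,0,0,-1]' --gripper 87

```text
time: 17.52
tcp_pos: [0.4485, 0.0902, 0.2254]
tcp_rot: [-3.138, -0.112, -0.004]
ft_force: [-0.5, -0.4, -0.1]
finger_gap: 0.0782
```

Run:
```python
from h import *
s=env.get_state();x=R.from_rotvec(s['tcp_rot']).as_matrix()[:,0];print(s['time'],s['tcp_pos'],np.degrees(np.arctan2(x[1],x[0])),s['q'].round(2),s['finger_gap'],s['ft_force'])
snap('side','s10.png');crop('s10.png',170,120,330,320,'c6.png')
snap('scene','sc10.png');crop('sc10.png',200,130,390,325,'c7.png')
snap('wrist','w10.png')
```

```text
17.525 [0.44850034 0.09020588 0.22538869] 4.080019936285426 [-0.66 -0.1   0.38  1.94  0.04  1.29 -0.22] 0.07815543862567044 [-0.47417358 -0.4441412  -0.11883709]
k 2.95
k 3.0256410256410255
```

View pics/c6.png

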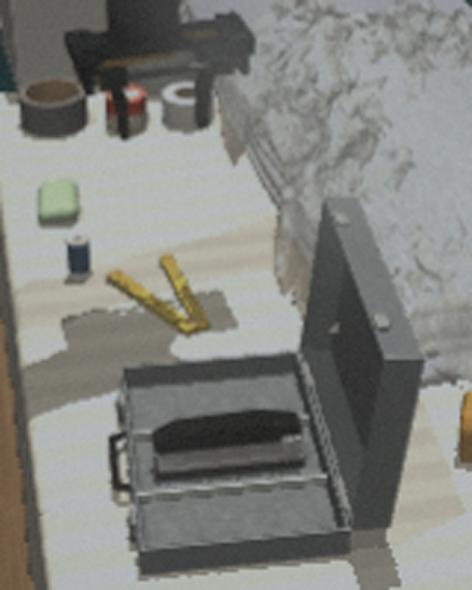

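View pics/c7.png

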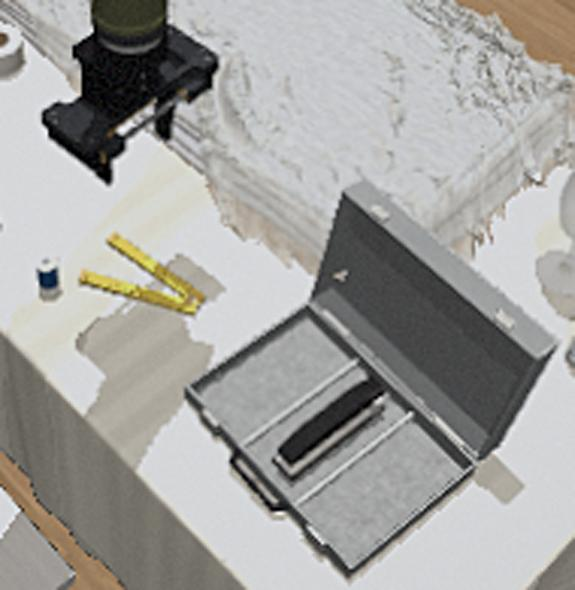

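View pics/w10.png

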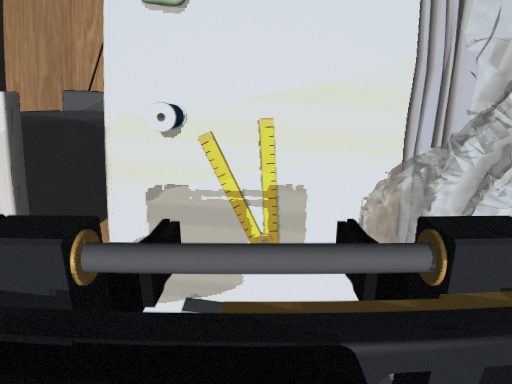

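Run:
```python
from h import *
crop('w10.png',140,90,310,260,'c5.png')
W=load('w10.png')
for n,u,v in [('e1',267,120),('e2',206,136),('pin',263,240)]: print(n,at_z(W,u,v,.01))
S=load('sc10.png')
for n,u,v in [('pin',193,298),('e1',115,240),('e2',85,278)]: print(n,at_z(S,200+u/3.0256,130+v/3.0256,.01))
```

```text
k 3.4705882352941178
e1 [0.45419665 0.14518438 0.01      ]
e2 [0.38914699 0.12325907 0.01      ]
pin [0.46070024 0.00661132 0.01      ]
pin [0.46496208 0.00557722 0.01      ]
e1 [0.45176786 0.13581823 0.01      ]
e2 [0.38632105 0.11526586 0.01      ]
```

View pics/c5.png

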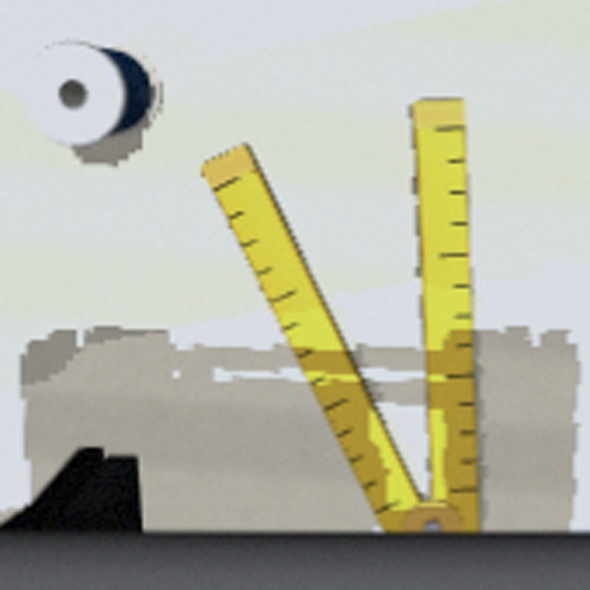

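apply_moves --moves '[-0.12,-0.33,-0.3,0.7,0,0,-0.7,0.6,0,0,-0.7,0,0,0,-0.7,0,0,0,-0.5,0,0,0,-0.3,0,0,0,0,0]' --gripper 87

```text
time: 18.55
tcp_pos: [0.4405, 0.0676, 0.0317]
tcp_rot: [-3.105, -0.472, 0.002]
ft_force: [-0.2, -0.7, 0.4]
finger_gap: 0.0866
```

apply_moves --moves '[0,0,-0.2,0,0,0,0,0]'

```text
time: 18.8
tcp_pos: [0.4412, 0.0683, 0.0202]
tcp_rot: [-3.105, -0.471, -0.001]
ft_force: [0.6, -0.2, -0.2]
finger_gap: 0.0868
```

apply_moves --moves '[0,0,0.02,0,0,0,0,0,0,0,0,0,0,0,0,0,0,0,0,0,0,0,0,0,0,0,0,0]' --gripper 0 --newtons 20

```text
time: 19.68
tcp_pos: [0.4416, 0.0686, 0.0217]
tcp_rot: [-3.105, -0.47, -0.003]
ft_force: [-0.5, -0.2, 1.9]
finger_gap: 0.0319
```

Run:
```python
from h import *
print(env.get_state()['finger_gap'])
snap('side','s11.png');crop('s11.png',190,170,270,250,'c6.png')
snap('scene','sc11.png');crop('sc11.png',200,160,300,260,'c7.png')
```

```text
0.03194721307698981
k 7.375
k 5.9
```

View pics/c6.png

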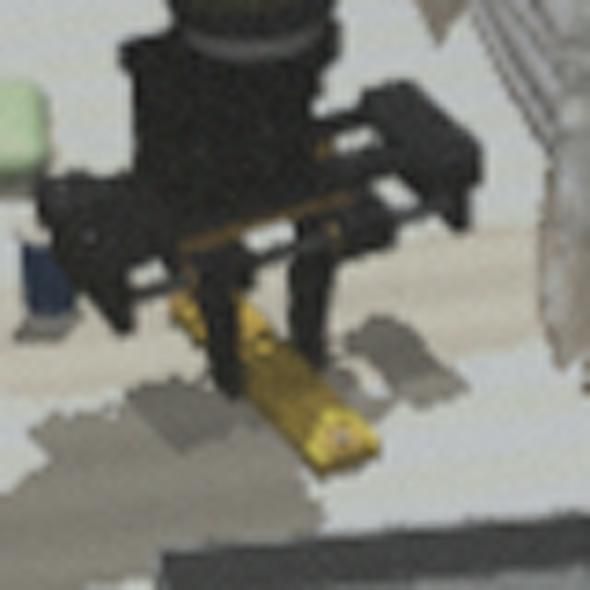

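View pics/c7.png

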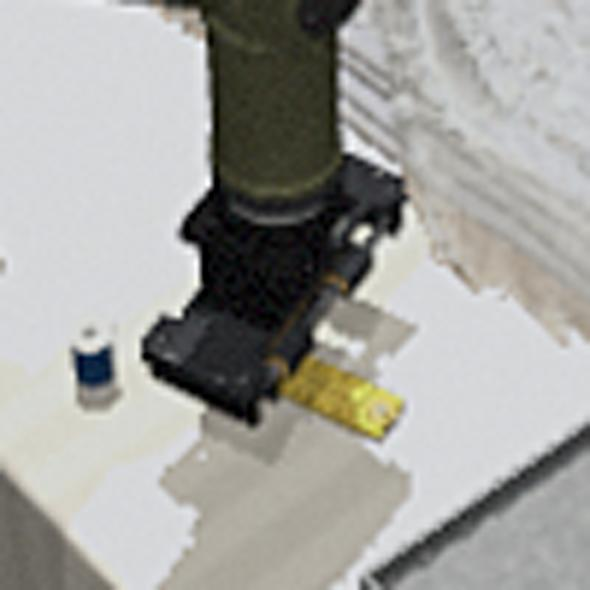

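apply_moves --moves '[0,0,0,0,0,0,0.2,0,0,0,0.6,0,0,0,0.8,0.9,0,-0.6,0.4,1,0.1,-0.7,0,1,0.1,-0.8,0,1,0.09,-0.8,0,1]' --newtons 45

```text
time: 20.78
tcp_pos: [0.4578, -0.1006, 0.1419]
tcp_rot: [-2.644, -1.691, -0.001]
ft_force: [0.5, 0.0, -1.1]
finger_gap: 0.0312
```

apply_moves --moves '[0,-0.5,0,1,0,-0.11,0,1,0,0,0,0,0,0,0,0]'

```text
time: 21.28
tcp_pos: [0.458, -0.1351, 0.1414]
tcp_rot: [-2.318, -2.116, 0.0]
ft_force: [0.9, -0.3, -0.8]
finger_gap: 0.0313
```

Run:
```python
from h import *
s=env.get_state();x=R.from_rotvec(s['tcp_rot']).as_matrix()[:,0];print(s['time'],s['tcp_pos'],np.degrees(np.arctan2(x[1],x[0])),s['finger_gap'],s['ft_force'])
snap('side','s12.png');crop('s12.png',190,170,330,320,'c6.png')
snap('scene','sc12.png');crop('sc12.png',220,160,370,325,'c7.png')
```

```text
21.275 [ 0.45804152 -0.13506677  0.14144321] 84.77766560709422 0.0313147063255717 [ 0.87732201 -0.32645606 -0.79482311]
k 3.933333333333333
k 3.5757575757575757
```

View pics/c6.png

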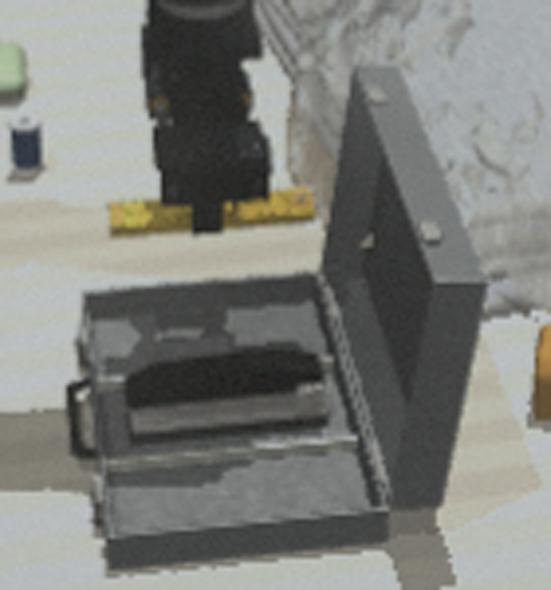

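View pics/c7.png

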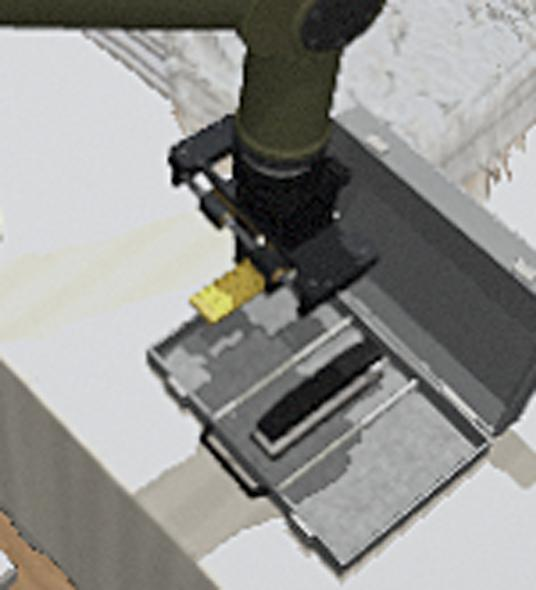

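apply_moves --moves '[0.02,-0.11,-0.3,0.15,0,0,-0.6,0,0,0,-0.5,0,0,0,-0.3,0,0,0,-0.1,0,0,0,0,0]'

```text
time: 22.12
tcp_pos: [0.4599, -0.1423, 0.0338]
tcp_rot: [-2.289, -2.149, -0.0]
ft_force: [-0.2, 0.2, -0.9]
finger_gap: 0.0313
```

apply_moves --moves '[0,0,-0.06,0,0,0,-0.03,0,0,0,0,0]'

```text
time: 22.5
tcp_pos: [0.4596, -0.1423, 0.0282]
tcp_rot: [-2.289, -2.149, -0.001]
ft_force: [0.0, 0.1, -1.6]
finger_gap: 0.0312
```

apply_moves --moves '[0,0,-0.03,0,0,0,-0.01,0,0,0,0,0]'

```text
time: 22.88
tcp_pos: [0.4598, -0.1424, 0.0266]
tcp_rot: [-2.288, -2.149, -0.001]
ft_force: [-2.1, 0.1, 9.2]
finger_gap: 0.0311
```

Contact with the floor; release and lift.

apply_moves --moves '[0,0,0,0,0,0,0,0,0,0,0,0]' --gripper 46

```text
time: 23.25
tcp_pos: [0.4595, -0.1423, 0.0255]
tcp_rot: [-2.288, -2.149, 0.0]
ft_force: [0.0, -1.0, -0.0]
finger_gap: 0.0454
```

apply_moves --moves '[0,0,0.3,0,0,0,0.6,0,0,0,0.9,0,0,0.3,1,0,0,0.5,0.9,0,0,0.7,0.6,0,0,0.8,0,0,0,0.8,0,0]'

```text
time: 24.25
tcp_pos: [0.4597, 0.0446, 0.2856]
tcp_rot: [-2.291, -2.149, -0.005]
ft_force: [0.8, -0.2, -0.5]
finger_gap: 0.0457
```

Run:
```python
from h import *
s=env.get_state();x=R.from_rotvec(s['tcp_rot']).as_matrix()[:,0];print(s['time'],s['tcp_pos'],np.degrees(np.arctan2(x[1],x[0])),s['q'].round(2),s['finger_gap'],s['ft_force'])
snap('side','s13.png');crop('s13.png',190,170,350,320,'c6.png')
snap('scene','sc13.png');crop('sc13.png',220,160,390,325,'c7.png')
snap('wrist','w13.png')
```

```text
24.25 [0.45966185 0.04460767 0.28559557] 86.33640635903602 [-0.67 -0.13  0.47  1.84  0.06  1.42  1.3 ] 0.045687901192232934 [ 0.78962952 -0.21845466 -0.45783758]
k 3.933333333333333
k 3.5757575757575757
```

View pics/c6.png

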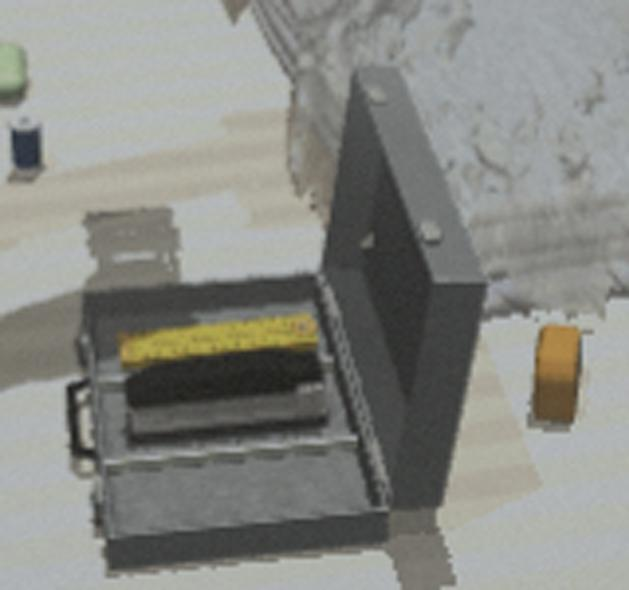

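View pics/c7.png

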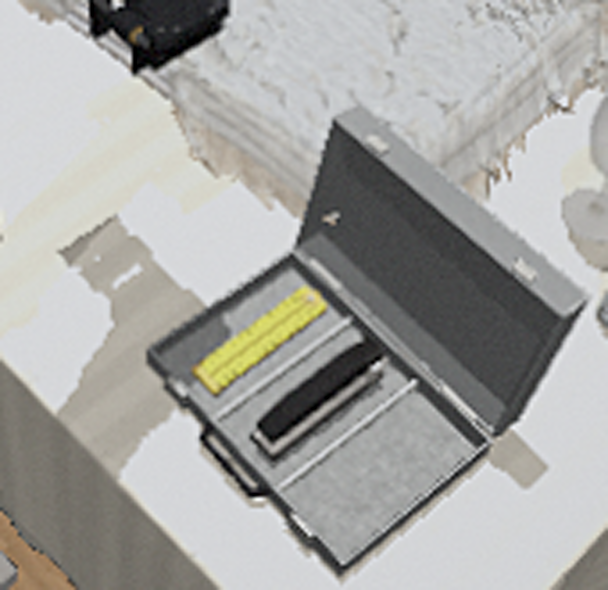

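View pics/w13.png

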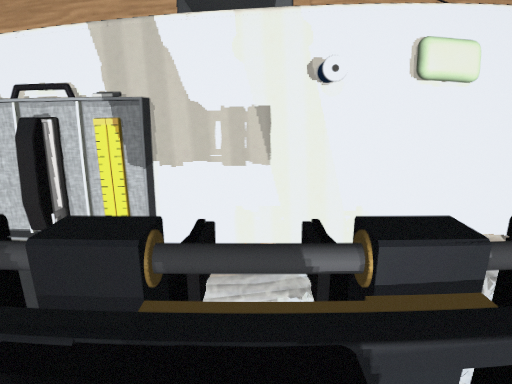

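apply_moves --moves '[0,0,0.8,-1,0,-0.5,0.6,-1,0.4,-0.6,0,-1,0.4,-0.6,0,-1,0.4,-0.6,0,-1,0.4,-0.6,0,-1,0.5,-0.6,0,-1,0.5,-0.6,0,-1]'

```text
time: 25.4
tcp_pos: [0.6154, -0.2052, 0.369]
tcp_rot: [-3.137, -0.164, -0.004]
ft_force: [0.8, 1.0, 0.2]
finger_gap: 0.046
```

Run:
```python
from h import *
s=env.get_state();x=R.from_rotvec(s['tcp_rot']).as_matrix()[:,0];print(s['time'],s['tcp_pos'],np.degrees(np.arctan2(x[1],x[0])),s['q'].round(2),s['finger_gap'],s['ft_force'])
snap('wrist','w14.png');snap('side','s14.png')
```

```text
25.4 [ 0.61544559 -0.2051969   0.36899679] 5.966797320859099 [-0.28  0.35  0.78  1.26 -0.25  1.62  0.56] 0.046038858293033745 [0.83294514 0.9514871  0.15881621]
```

View pics/w14.png

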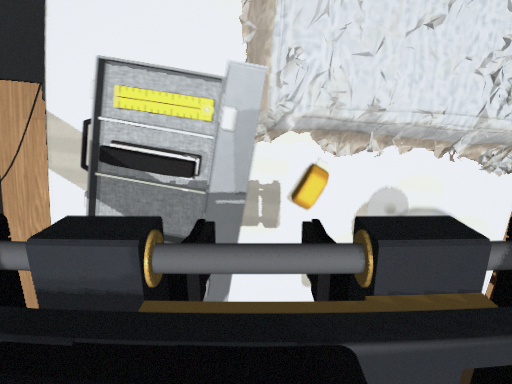

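View pics/s14.png

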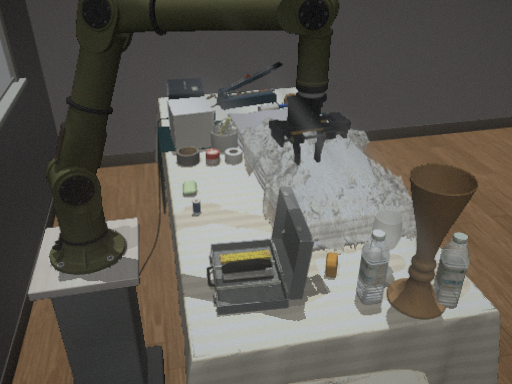

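Run:
```python
from h import *
D=load('s13.png');S=load('sc13.png')
p=np.array([.4554,-.2286]);a=-.0667
def w(x,y,z): return [p[0]+np.cos(a)*x-np.sin(a)*y,p[1]+np.sin(a)*x+np.cos(a)*y,z]
for f in (1.4,1.5,1.6,1.7,1.75):
    for y in (-.134,.134):
        P=w(.094-.188*np.cos(f)+.036*np.sin(f),y,.03+.188*np.sin(f)+.036*np.cos(f));q=proj(D,P);q2=proj(S,P)
        print(f,y,((q-[190,170])*3.933).round(),((q2-[220,160])*3.5757).round(),np.round(P,3))
```

```text
1.4 -0.134 [410. 277.] [558. 328.] [ 0.544 -0.369  0.221]
1.4 0.134 [330.  59.] [323. 123.] [ 0.562 -0.101  0.221]
1.5 -0.134 [440. 276.] [573. 316.] [ 0.563 -0.37   0.22 ]
1.5 0.134 [355.  59.] [339. 114.] [ 0.581 -0.103  0.22 ]
1.6 -0.134 [470. 278.] [587. 306.] [ 0.582 -0.371  0.217]
1.6 0.134 [380.  61.] [353. 107.] [ 0.6   -0.104  0.217]
1.7 -0.134 [498. 282.] [600. 297.] [ 0.6   -0.373  0.212]
1.7 0.134 [404.  65.] [367. 101.] [ 0.618 -0.105  0.212]
1.75 -0.134 [512. 285.] [606. 294.] [ 0.609 -0.373  0.209]
1.75 0.134 [416.  68.] [373.  99.] [ 0.627 -0.106  0.209]
```

apply_moves --moves '[0.4,-0.5,0,0,0.05,0,0,0,0,0,-0.7,0,0,0,-0.7,0,0,0,-0.7,0,0,0,-0.5,0,0,0,-0.3,0,0,0,0,0]' --gripper 0

```text
time: 26.5
tcp_pos: [0.6419, -0.2317, 0.1932]
tcp_rot: [-3.134, -0.176, -0.0]
ft_force: [0.2, 0.3, -0.3]
finger_gap: 0.0004
```

Run:
```python
from h import *
s=env.get_state();x=R.from_rotvec(s['tcp_rot']).as_matrix()[:,0];print(s['time'],s['tcp_pos'],np.degrees(np.arctan2(x[1],x[0])),s['q'].round(2),s['finger_gap'],s['ft_force'])
snap('side','s15.png');crop('s15.png',190,120,370,320,'c6.png')
```

```text
26.5 [ 0.64186854 -0.23168875  0.19324779] 6.43231356289108 [-0.22  0.49  0.74  1.45 -0.34  1.33  0.65] 0.00035886826640854803 [ 0.19598001  0.25361453 -0.29550569]
k 2.95
```

View pics/c6.png

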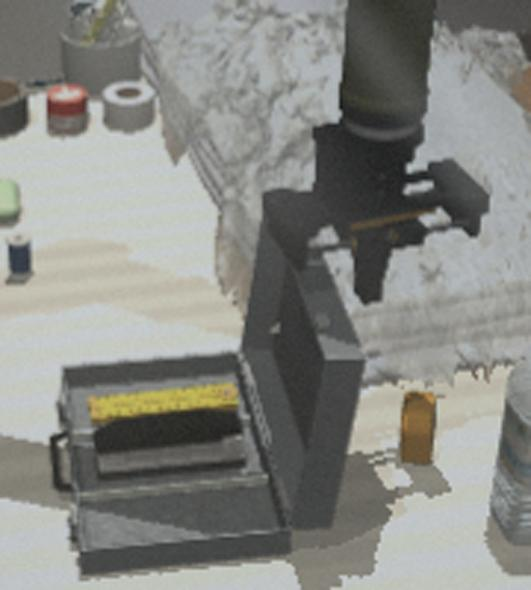

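apply_moves --moves '[-0.3,0,0,0,-0.3,0,0,0,-0.25,0,0,0,-0.25,0,0,0,-0.25,0,0,0,-0.25,0,0,0,-0.25,0,0,0,-0.25,0,0,0]'

```text
time: 27.55
tcp_pos: [0.5149, -0.2324, 0.1928]
tcp_rot: [-3.135, -0.175, 0.0]
ft_force: [2.1, -0.2, 1.2]
finger_gap: 0.0007
```

Run:
```python
from h import *
s=env.get_state();x=R.from_rotvec(s['tcp_rot']).as_matrix()[:,0];print(s['time'],s['tcp_pos'],s['ft_force'])
snap('side','s16.png');crop('s16.png',190,120,370,320,'c6.png')
```

```text
27.55 [ 0.51492374 -0.23242021  0.19282868] [ 2.096669   -0.15594899  1.18247211]
k 2.95
```

View pics/c6.png

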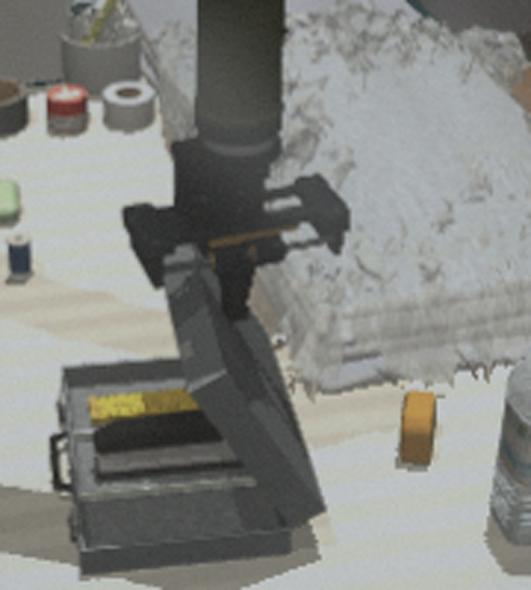

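apply_moves --moves '[-0.33,0,0,0,-0.33,0,0,0,-0.12,0,-0.25,0,-0.12,0,-0.25,0,-0.17,0,-0.19,0,-0.17,0.03,-0.19,0,-0.13,0.03,-0.22,0,-0.13,0.03,-0.22,0]'

```text
time: 28.6
tcp_pos: [0.426, -0.227, 0.1134]
tcp_rot: [-3.135, -0.175, -0.002]
ft_force: [0.3, 0.2, 1.0]
finger_gap: 0.0006
```

apply_moves --moves '[-0.08,0,-0.2,0,-0.08,0,-0.2,0,0,0,0,0]'

```text
time: 28.98
tcp_pos: [0.4158, -0.2266, 0.0891]
tcp_rot: [-3.135, -0.175, 0.001]
ft_force: [0.7, -0.1, 0.7]
finger_gap: 0.0004
```

Run:
```python
from h import *
s=env.get_state();x=R.from_rotvec(s['tcp_rot']).as_matrix()[:,0];print(s['time'],s['tcp_pos'],s['ft_force'])
snap('side','s17.png');crop('s17.png',190,120,370,320,'c6.png')
```

```text
28.975 [ 0.41584444 -0.22663144  0.08913897] [ 0.71572789 -0.11183485  0.72015115]
k 2.95
```

View pics/c6.png

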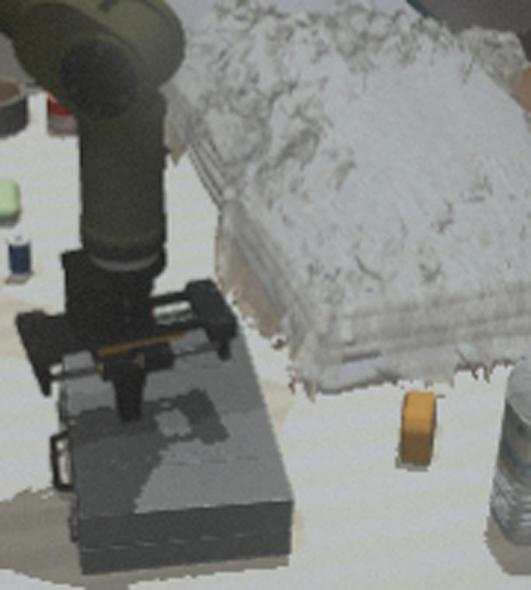

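Nearly shut; press in small steps until the force rises.

apply_moves --moves '[0,0,-0.06,0,0,0,-0.03,0,0,0,0,0]'

```text
time: 29.4
tcp_pos: [0.4172, -0.2272, 0.0854]
tcp_rot: [-3.135, -0.175, -0.003]
ft_force: [-1.6, -0.1, 4.2]
finger_gap: 0.0003
```

apply_moves --moves '[0,0,-0.03,0,0,0,0,0]'

```text
time: 29.65
tcp_pos: [0.4173, -0.2273, 0.0853]
tcp_rot: [-3.134, -0.175, -0.002]
ft_force: [-7.4, 3.4, 21.7]
finger_gap: 0.0007
```

apply_moves --moves '[0,0,0,0,0,0,0.2,0,0,0,0.6,0,0,0.3,0.9,0,0,0.8,0.5,0,0,0.9,0,0,0,0.9,0,0,0,0,0,0]'

```text
time: 30.65
tcp_pos: [0.4169, -0.049, 0.2152]
tcp_rot: [-3.134, -0.187, -0.003]
ft_force: [-1.4, -0.5, 0.6]
finger_gap: 0.0006
```

Run:
```python
from h import *
s=env.get_state();print(s['time'],s['tcp_pos'],s['ft_force'])
snap('side','s18.png');crop('s18.png',190,120,370,320,'c6.png')
snap('scene','sc18.png')
D=load('s18.png');p=np.array([.4554,-.2286]);a=-.0667
def w(x,y,z): return [p[0]+np.cos(a)*x-np.sin(a)*y,p[1]+np.sin(a)*x+np.cos(a)*y,z]
for f in (0,.06,.12):
    for y in (-.134,.134):
        print(f,y,((proj(D,w(.094-.188*np.cos(f)+.036*np.sin(f),y,.03+.188*np.sin(f)+.036*np.cos(f)))-[190,120])*2.95).round())
```

```text
30.65 [ 0.41689196 -0.04896309  0.21519152] [-1.36785314 -0.51757945  0.57331423]
k 2.95
0 -0.134 [ 81. 521.]
0 0.134 [ 59. 338.]
0.06 -0.134 [ 83. 511.]
0.06 0.134 [ 61. 328.]
0.12 -0.134 [ 86. 501.]
0.12 0.134 [ 64. 319.]
```

View pics/c6.png

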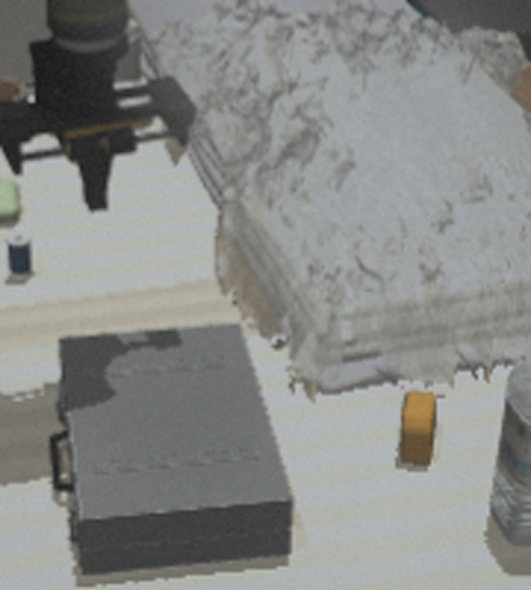

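View pics/sc18.png

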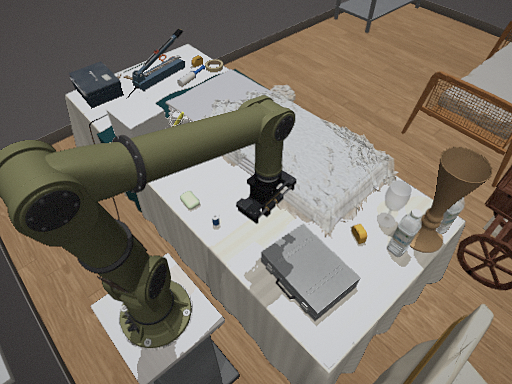

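```bash
python3 -c "
from plant import order
print(order.hand_in())"
```

```text
the job is handed in; nothing more can be done
None
```

The stapler and the folding rule are both folded and packed in the case, hinge ends to the back, and the lid is shut. I handed the job in after about 31 s of robot time.

- **Tools found:** there was one stapler and the rule. A look behind the lid with the wrist camera found only the tape measure there, so I took the second stapler as absent.
- **Stapler:** I pressed it shut and laid it in the middle lane. The first press went wrong. The jaws were still closing and caught the stapler's arm, which slid the stapler about 2 cm until it was right up against one end of the rule. I re-measured and pressed again until the force rose to about 42 N, then gripped it by the foot.
- **Rule:** I squeezed it shut (finger gap 32 mm, against 33 mm nominal) and laid it in the lane nearest the robot's left (+87 mm). Pictures taken before I closed the lid showed both tools flat and along their lanes.
- **Lid:** I pushed it over from behind and pressed until the force rose to about 22 N, with the fingertips at the shut height of 66 mm. In the last side picture the lid corners are within about 3 pixels of the positions expected for a fully shut lid. I could not read the lid joint directly.
- **Bystanders:** I did not measure them again at the end. The last pictures show the spool, soap and tape measure apparently where they started. The arm hides the jar and label roll in those pictures, but they look in place in the pictures taken just before I pushed the lid.

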